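# Register a power-module plate in the jig corner and close the keeper

### The arm

A 6-joint arm with a two-finger parallel gripper is mounted at the origin on the work surface. World frame = base frame: x ahead of the robot, y to its left, z up, the work surface at z = 0. Lengths are in mm, angles in rad, forces in N, time in s.
With the tool pointing down it reaches from about 150 to 775 mm from the base axis. Payload 6.1 kg.
Tool frame: the origin (TCP) lies midway between the tips of the shut fingers; the grasp point (between the pads) lies 19 mm behind it; z points along the fingers, y is the line along which they close (so a half turn about z gives the same grasp; the last joint's range is limited). The gripper opens to 85 mm and grips with 20 to 120 N. Pads are 22 mm wide; open, the fingers measure 114 mm over their backs; the gripper's body (76 mm by 85 mm) begins 54 mm behind the grasp point. The pads swing forward as they close: fully open they stand 13 mm farther back than shut.
Start: joints at [1.272, 0.126, -0.04, 1.405, 0, 1.571], TCP at [154.54, 501.723, 203.395] pointing down, gripper open.
Joint ranges: [-2.72, 2.72], [-0.95, 1.95], [-1.27, 1.35], [-1.78, 2.02], [-1.46, 1.47], [-3.14, 3.14]. Speed limits (rad/s): [2.39, 2.39, 3.01, 3.14, 3.14, 3.14].

### API

Orientations are given as a unit quaternion [w, x, y, z].
In Python, from cell import env gives the robot as it stands.
- The arm moves only by the shell command python3 -m crank 'ROWS' [FORCE]. ROWS is JSON, one flat list of numbers, 7 for each row, row after row: the turn, a rotation vector about the world's x, y, z in rad, then the shift along the world's x, y, z in cm, then the opening, from 0 (shut) to 1 (fully open). In form: [ax, ay, az, x, y, z, fingers, ax, ay, az, x, y, z, fingers, ...]. A call has 1 to 12 rows; each row is the pose to reach, as a shift and turn from the pose commanded when the call began; what a row does not reach only later rows make up. A row lasts 1/10 s, in which the tool goes at most 50 mm and 8.59 degrees, less where a joint would pass 70% of its speed; a pose out of reach is approached as far as the arm can. A call with a gripper value outside its range is refused whole. The fingers move at their own pace and stop on an object; FORCE is the grip in N (left out, the last holds). Time passes only in rows, so rows that repeat a pose let the fingers close. It gives the time, the measured TCP pose, the force, the opening and the grip force at its end, in the units of the state.
- env.sense(): the state, without advancing time (a new reading comes with each control period).
- env.get_image(name): name is "side" or "top" or "wrist"; returns (picture, depth): 420x560x3 uint8, red, green, blue; 420x560 float32, mm along the optical axis (not along the pixel's ray), 0 where there is no reading.
- env.camera_params(name): a dict with "intrinsics" (3x3 intrinsics, pixels), "position" and "rotation" of the camera in the world. Camera axes: x right, y up, looking along -z (the intrinsics and any distortion apply to the point x, -y, -z); pixel columns grow to the right and rows downward; lengths in mm; the calibration is good to about 2 mm. The wrist camera is an equidistant fisheye: a pixel r from the principal point sees the ray r / f radians off the axis. A picture is of the moment at which its call begins: read the wrist's pose just before it. camera_params takes no time and is no camera call; for the wrist camera it gives the pose at the moment of the call.
- env.hand_in(): hands the job in; it is judged then, once.
The state is a dict: "clock": time; "joint_positions": joint angles; "qvel": joint speeds; "effort": joint torques, N m; "tool_pos": TCP position; "eef_rot": TCP orientation; "contact_force": force on the tool from outside, world axes, zero at the start; "moment": the same for the moment, N m; "finger_gap": finger opening in mm; "finger_force": force on a finger pad.
Only numpy, scipy, OpenCV 4.12 (cv2) and the standard library are available. Lean on these libraries where they do the work, as an engineer would, in place of code of your own. Each camera call takes 0.05 s, during which the arm holds its last target. There are 200 camera calls.

### The job

The aluminium plate with the two black power modules lies loose and askew on the steel assembly jig. Slide it along the jig's bed, without lifting it, until it sits square and fully flush against both fence bars in their corner, and then swing the keeper arm over it as far as its stop so that the plate stays captive. Leave the other things on the bench and the jig where they are.

Things in the scene. Friction and masses are not known exactly. Their poses are not given: they have to be found in the camera images.
- jig: Fixed steel jig; place and yaw vary. Bed 240 (x) by 300 (y) by 12 mm thick; origin: centre of its underside, on the table. Two fence bars, 24 mm wide, 14 mm above the bed: the far bar along the jig's y, inner face at x +96 mm; the left bar along the jig's x, inner face at y +126 mm. The bed's other two sides are open.
- corner (a point): The fence corner: where the two inner faces meet, at bed-top height (jig x +96, y +126, z +12 mm).
- plate: Loose aluminium plate 90 (x) by 140 (y) by 18 mm, about 0.7 kg, flat on the bed. Origin: centre of its underside. Its +x face belongs on the far bar, its +y face on the left bar: home is jig x +51, y +56, z +12 mm, axes along the jig's. Starts 30 to 65 mm short each way, turned up to 0.34 rad. Two black modules rise to 34 mm above its underside at y -55 to +5 mm. Sliding takes 3 to 7 N.
- plate_far_left (a point): Plate corner at plate x +45, y +70 mm, half-way up the plate's edge: it ends in the fence corner.
- plate_far_right (a point): Plate corner at plate x +45, y -70 mm, half-way up the edge: ends against the far bar.
- plate_near_left (a point): Plate corner at plate x -45, y +70 mm, half-way up the edge: ends against the left bar.
- keeper_arm (a joint): Angle of the aluminium keeper arm about its upright pivot, rad, growing anticlockwise from above. 0: it points along the jig's -x over the left bar (open); 1.57: along the jig's -y across the plate's home, at its stop. Starts -0.35 to 0.35. Stays where left (about 2 N at the peg). 18 mm wide, 10 thick, reaching 55 mm from the pivot, underside 20 mm above the bed, 2 mm over the plate.
- keeper_pivot (a point): The keeper arm's pivot axis, at mid-thickness of the arm (jig x +51, y +138, z +37 mm).
- keeper_peg (a point): Middle of the black upright peg on the keeper arm, 45 mm from the pivot: 14 mm diameter, 35 mm tall, from 42 to 77 mm above the table. Push it sideways to swing the arm.
- standoff: Bystander: red insulating stand-off, 28 mm across, 32 mm high, on the jig's bed near its near-right corner. Origin: centre of its underside.
- busbar_link: Bystander: copper link 50 x 18 x 6 mm lying on the jig's bed near its near-left corner. Origin: centre of its underside.
- capacitor_a: Bystander: upright capacitor can, 60 mm across, 88 mm high with its terminals, on the table. Origin: centre of its underside.
- capacitor_b: Bystander: a second such capacitor can.
- heat_sink: Bystander: finned aluminium heat sink 90 x 70 x 38 mm on the table. Origin: centre of its underside.
- screwdriver: Bystander: screwdriver 200 mm long lying on the table.
Not all that is in view belongs to the job. What is shaped like the plate but green or turquoise is not meant.

How it is judged:
By the outcome, as a careful person would: the job done as asked, in the order asked, and still so for the second after the job is handed in, with the robot touching nothing.
It also fails if it takes over 56 s, if anything falls off the work surface, if the arm or the gripper's body presses on something with over 40 N, if the wrist force passes 120 N, or if a joint passes its speed limit or range.

## Working session

There is one attempt and no reset: what is moved stays moved. The work goes in short steps, Python scripts to look and compute and a shell command to move; the robot and the scene stay as the last step left them, time stands still between calls to the robot, and variables do not carry over. Pictures are saved under pics/ and viewed, at most 10 in all, crops included, and the job is handed in when it is done.

```bash
mkdir -p pics; ls; cat > h.py <<'E'
import numpy as np, cv2
from cell import env
def snap(n,f):
    im,d=env.get_image(n); cv2.imwrite('pics/'+f+'.png',im[:,:,::-1]); np.save(f+'.npy',d); return im,d
def world(n,d):
    p=env.camera_params(n);K=np.array(p['intrinsics']);R=np.array(p['rotation']);t=np.array(p['position'])
    v,u=np.mgrid[:d.shape[0],:d.shape[1]]
    P=np.stack([(u-K[0,2])/K[0,0]*d,-(v-K[1,2])/K[1,1]*d,-d],-1)
    return P@R.T+t
E
python3 - <<'E'
from h import *
s=env.sense();print(s)
p=env.camera_params('top');print(p)
print(env.camera_params('side'))
im,d=snap('top','top0');im,d=snap('side','side0')
E
```

```text
pics
{'clock': 0.0, 'joint_positions': array([ 1.27199005e+00,  1.26385071e-01, -4.06539542e-02,  1.40541006e+00,
       -2.13776522e-05,  1.57078046e+00]), 'qvel': array([-0.00036995, -0.00094023, -0.00012689,  0.00057165,  0.00074374,
       -0.00076502]), 'effort': array([ 1.46344995e-03, -4.35919261e+01,  3.52920520e+01,  1.74154749e-02,
        1.53200822e-04,  1.43928858e-06]), 'tool_pos': array([154.41503123, 501.27717363, 202.60482912]), 'eef_rot': array([-1.12441267e-04,  1.48840039e-01,  9.88860941e-01, -8.18761356e-04]), 'contact_force': array([ 0.84240596, -0.2304333 , -0.51707926]), 'moment': array([ 0.00834634, -0.00270104,  0.02609329]), 'finger_force': 0.0, 'finger_gap': 85.55654605886052}
{'intrinsics': array([[392.51952716,   0.        , 277.98728938],
       [  0.        , 392.51952716, 204.57537647],
       [  0.        ,   0.        ,   1.        ]]), 'position': array([ 278.13126287,  -16.48879731, 1113.82474914]), 'rotation': array([ 0.70901827,  0.07296983, -0.05966332, -0.69886249])}
{'intrinsics': array([[383.86197705,   0.        , 284.35941337],
       [  0.        , 383.86197705, 205.22163363],
       [  0.        ,   0.        ,   1.        ]]), 'position': array([ 249.33758604, -774.42619334,  729.22952278]), 'rotation': array([ 0.89684692,  0.41854856, -0.06251143, -0.12874405])}
```

```bash
sed -i "s/R=np.array(p\['rotation'\])/q=p['rotation'];R=Rot.from_quat(np.roll(q,-1)).as_matrix()/; 1a from scipy.spatial.transform import Rotation as Rot" h.py
python3 - <<'E'
import cv2
a=cv2.imread('pics/top0.png');cv2.imwrite('pics/top0b.png',cv2.resize(a,(784,588),interpolation=cv2.INTER_CUBIC))
E
```

```text
(no output)
```

View pics/top0b.png

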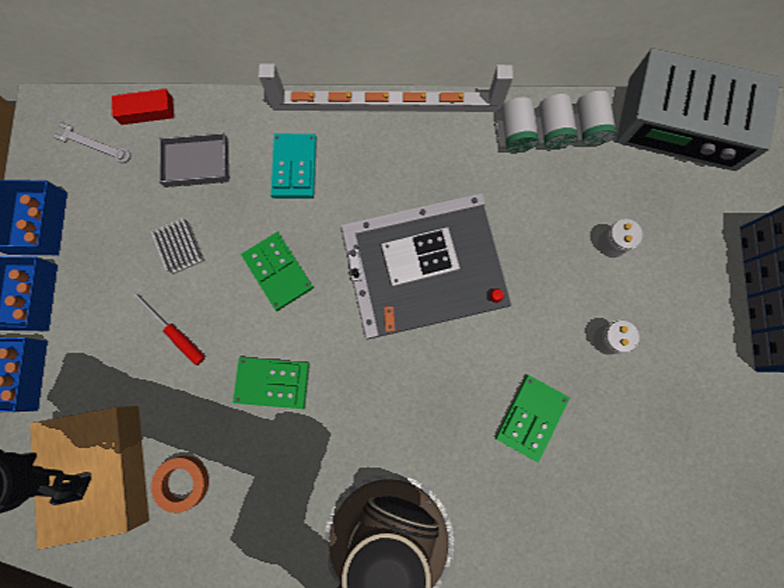

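View pics/side0.png

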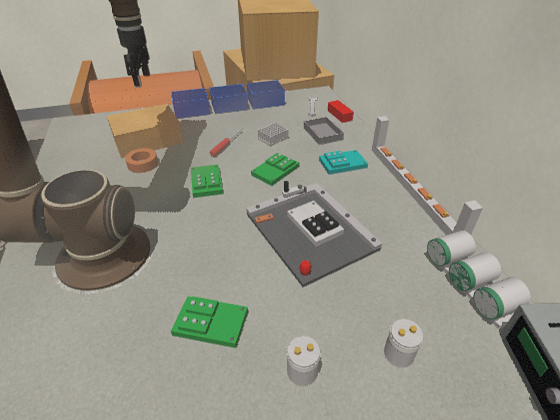

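```bash
cat >> h.py <<'E'
def jigplate(im,d,n='top'):
    P=world(n,d);x,y,z=P[...,0],P[...,1],P[...,2]
    return P
E
python3 - <<'E'
from h import *
im=cv2.imread('pics/top0.png')[:,:,::-1];d=np.load('top0.npy')
P=world('top',d);z=P[...,2]
# sample table, bed
for (u,v) in [(400,300),(570,170),(460,280),(405,262),(355,265),(400,220),(415,290)]:
    u,v=int(u/1.4),int(v/1.4);print((u,v),P[v,u].round(1),im[v,u])
reg=np.zeros(z.shape,bool);reg[135:245,240:368]=1
m=reg&(z>7)&(d>0)
n,l,s,c=cv2.connectedComponentsWithStats(m.astype(np.uint8));k=1+s[1:,4].argmax()
xy=P[l==k][:,:2].astype(np.float32);r=cv2.minAreaRect(xy);print(r,cv2.boxPoints(r))
hsv=cv2.cvtColor(im,cv2.COLOR_RGB2HSV)
cv2.imwrite('pics/jig.png',cv2.resize(im[130:250,235:375,::-1],(784,672)[:2] if 0 else (700,600),interpolation=cv2.INTER_CUBIC))
E
```

```text
(285, 214) [460.7 -14.3  10.5] [76 75 75]
(407, 121) [ 748.9 -375.5    0.8] [133 133 125]
(328, 200) [ 502.5 -136.6   12.4] [75 77 76]
(289, 187) [535.8 -24.7  27.3] [188 183 184]
(253, 189) [525.5  76.3  41.2] [191 186 186]
(285, 157) [625.2 -12.2  25. ] [165 158 163]
(296, 207) [480.5 -45.4  14.9] [76 77 80]
((533.3751831054688, -64.706298828125), (241.1823272705078, 301.85943603515625), 14.021110534667969) [[ 379.8097    52.50995]
 [ 452.944   -240.35605]
 [ 686.9407  -181.92255]
 [ 613.8064   110.94345]]
```

View pics/jig.png

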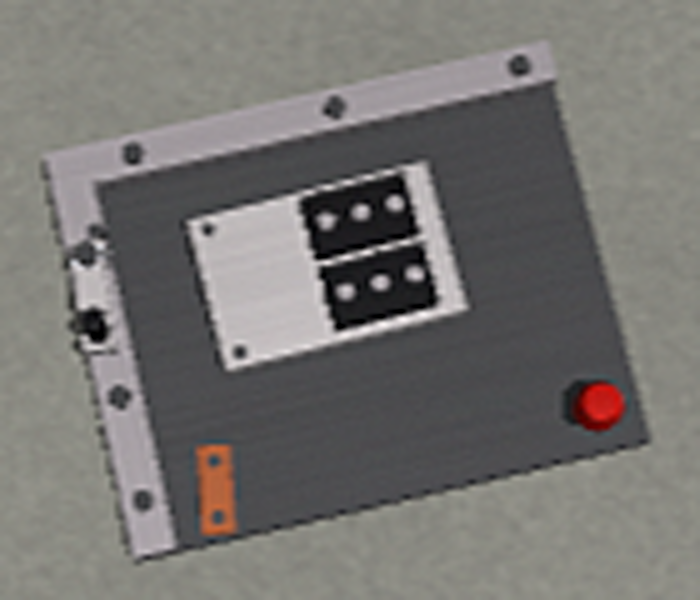

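```bash
cat >> h.py <<'E'
JC=np.array([533.4,-64.7]);JA=np.radians(14.02)
c,s=np.cos(JA),np.sin(JA);JR=np.array([[c,-s],[s,c]])
def tojig(p): return (np.asarray(p)[...,:2]-JC)@JR
def toworld(p): return np.asarray(p)@JR.T+JC
def plate(n,d,im):
    P=world(n,d);J=tojig(P);z=P[...,2]
    hsv=cv2.cvtColor(im,cv2.COLOR_RGB2HSV)
    m=(abs(J[...,0])<118)&(J[...,0]<94)&(J[...,1]<124)&(J[...,1]>-148)&(z>20)&(z<60)&(d>0)&(hsv[...,1]<90)
    k,l,s,_=cv2.connectedComponentsWithStats(m.astype(np.uint8),connectivity=4);k=1+s[1:,4].argmax()
    r=cv2.minAreaRect(J[l==k].astype(np.float32));return r,cv2.boxPoints(r)
E
python3 - <<'E'
from h import *
im=np.ascontiguousarray(cv2.imread('pics/top0.png')[:,:,::-1]);d=np.load('top0.npy')
print(plate('top',d,im))
P=world('top',d);J=tojig(P)
pk=(P[...,2]>50)&(abs(J[...,0])<110)&(J[...,1]>110)&(J[...,1]<170);print(P[pk].mean(0),tojig(P[pk]).mean(0),pk.sum(),P[pk][:,2].max())
for n,p in dict(jigcorner=[96,126],home=[51,56],pivot=[51,138]).items(): print(n,toworld(p))
# peg from side
im=np.ascontiguousarray(cv2.imread('pics/side0.png')[:,:,::-1]);d=np.load('side0.npy')
P=world('side',d);J=tojig(P)
pk=(P[...,2]>50)&(abs(J[...,0])<110)&(J[...,1]>110)&(J[...,1]<170);print(P[pk].mean(0),tojig(P[pk]).mean(0),pk.sum(),P[pk][:,2].max())
print(plate('side',d,im))
E
```

```text
(((17.608196258544922, 6.441795349121094), (91.42890167236328, 140.5159149169922), 1.4099849462509155), array([[-29.821205,  75.55361 ],
       [-26.363617, -64.91976 ],
       [ 65.0376  , -62.67002 ],
       [ 61.58001 ,  77.80335 ]], dtype=float32))
[506.31689652  73.38718618  70.71871076] [  7.17675065 140.53490574] 29 80.5596835320066
jigcorner [596.01544434  80.80362927]
home [569.31417988   1.98711782]
pivot [549.44881249  81.5444379 ]
[506.1880428   68.40902024  66.73533298] [  5.84572197 135.73624947] 43 76.9578310042208
(((19.083206176757812, 5.658714294433594), (92.57233428955078, 145.2342071533203), 1.2883437871932983), array([[-28.82398 ,  77.21677 ],
       [-25.558542, -67.98073 ],
       [ 66.990395, -65.89934 ],
       [ 63.724953,  79.29816 ]], dtype=float32))
```

```bash
python3 - <<'E'
from h import *
im=np.ascontiguousarray(cv2.imread('pics/top0.png')[:,:,::-1]);d=np.load('top0.npy')
J=tojig(world('top',d));hsv=cv2.cvtColor(im,cv2.COLOR_RGB2HSV)
inn=(abs(J[...,0])<120)&(abs(J[...,1])<150)&(hsv[...,1]>110)
for nm,mm in (('cu',inn&(J[...,1]>0)),('red',inn&(J[...,1]<0))): print(nm,J[mm].min(0),J[mm].max(0))
t0=np.array([154.5,501.7])
for p in [(-52,6),(-17,6),(6.5,138)]: w=toworld(p);print(p,w,w-t0)
print('unit jx,jy',JR[:,0],JR[:,1])
E
```

```text
cu [-1.17659359e+02  9.41643283e-02] [ 36.228261   136.09804589]
red [-109.96881313 -141.27357482] [21.24747419 -1.5732857 ]
(-52, 6) [481.49545307 -71.47628273] [ 326.99545307 -573.17628273]
(-17, 6) [515.45284578 -62.9971625 ] [ 360.95284578 -564.6971625 ]
(6.5, 138) [506.27441318  70.76384218] [ 351.77441318 -430.93615782]
unit jx,jy [0.97021122 0.24226058] [-0.24226058  0.97021122]
```

```bash
python3 -m crank '[0,0,0.15,4,-4.5,0,1, 0,0,0.3,8,-9,0,1, 0,0,0.45,12,-13.5,0,1, 0,0,0.543,16,-18,0,1, 0,0,0.543,18,-23,0,1, 0,0,0.543,20,-28,0,1, 0,0,0.543,22,-33,0,1, 0,0,0.543,24.5,-38,0,1, 0,0,0.543,26.5,-43,0,1, 0,0,0.543,28.5,-47.5,0,1, 0,0,0.543,30.5,-52,0,1, 0,0,0.543,32.7,-56,0,1]'; python3 -m crank '[0,0,0,0,-1.3,0,1, 0,0,0,0,-1.3,-4,1, 0,0,0,0,-1.3,-8,1, 0,0,0,0,-1.3,-12,1, 0,0,0,0,-1.3,-12,1, 0,0,0,0,-1.3,-12,1]'
python3 - <<'E'
from h import *
s=env.sense();print(s['tool_pos'],tojig(s['tool_pos']),s['eef_rot'],s['contact_force'],s['joint_positions'],s['finger_gap'])
E
```

```text
clock: 1.3
tool_pos: [450.5, 4.1, 203.3]
eef_rot: [0.0, -0.122, 0.993, 0.0]
contact_force: [0.8, 1.5, 0.2]
finger_gap: 85.4
finger_force: 0.0
clock: 1.9
tool_pos: [449.8, -6.5, 83.8]
eef_rot: [-0.001, -0.122, 0.993, 0.0]
contact_force: [1.1, -0.5, 0.5]
finger_gap: 85.6
finger_force: 0.0
[449.76359418  -6.47366793  83.77946196] [-67.03903451  76.75364471] [-7.57174301e-04 -1.22033575e-01  9.92525675e-01  1.36395467e-04] [ 1.14387455 -0.48853323  0.51869491] [-1.44383384e-02  1.50531630e-02 -4.23366011e-01  1.13391455e+00
  6.37605418e-05 -2.59115489e-01] 85.608727998869
```

```bash
python3 -m crank '[0,0,0,1.5,-3.2,0,1, 0,0,0,3.2,-6.5,0,1, 0,0,0,3.2,-6.5,0,1, 0,0,0,3.2,-6.5,-3,1, 0,0,0,3.2,-6.5,-5.5,1, 0,0,0,3.2,-6.5,-6.5,1, 0,0,0,3.2,-6.5,-7.5,1, 0,0,0,3.2,-6.5,-7.8,1, 0,0,0,3.2,-6.5,-7.8,1]'
python3 - <<'E'
from h import *
s=env.sense();print(s['tool_pos'],tojig(s['tool_pos']))
im,d=snap('wrist','w1');snap('side','s1')
a=cv2.imread('pics/s1.png')[160:300,220:400];b=cv2.imread('pics/w1.png')
cv2.imwrite('pics/c1.png',np.hstack([cv2.resize(a,(400,311)),cv2.resize(b,(400,311))]))
E
```

```text
clock: 2.8
tool_pos: [482.9, -71.7, 6.1]
eef_rot: [0.0, -0.122, 0.993, -0.0]
contact_force: [-0.1, -0.4, -0.3]
finger_gap: 85.5
finger_force: 0.0
[482.88084858 -71.65969807   6.09360188] [-50.70030803   5.48642166]
```

View pics/c1.png

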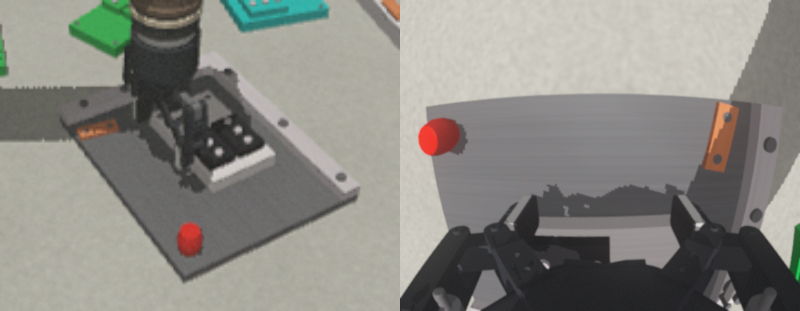

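```bash
python3 -m crank '[0,0,0,0.39,0.1,0,1, 0,0,0,0.78,0.19,0,1, 0,0,0,1.16,0.29,0,1, 0,0,0,1.46,0.36,0,1, 0,0,0,1.75,0.44,0,1, 0,0,0,2.04,0.51,0,1, 0,0,0,2.33,0.58,0,1, 0,0,0,2.62,0.65,0,1, 0,0,0,2.91,0.73,0,1, 0,0,0,3.2,0.8,0,1, 0,0,0,3.4,0.85,0,1, 0,0,0,3.6,0.9,0,1]'
python3 - <<'E'
from h import *
s=env.sense();print(tojig(s['tool_pos']),s['contact_force'][:2]@JR,s['moment'])
im,d=snap('top','t2');print(plate('top',d,im))
E
```

```text
clock: 4.1
tool_pos: [518.5, -62.7, 5.4]
eef_rot: [-0.0, -0.122, 0.993, 0.0]
contact_force: [0.2, -0.4, -0.2]
finger_gap: 85.5
finger_force: 0.0
[-13.92523598   5.53062818] [ 0.0568739  -0.41224926] [ 0.0043383  -0.02951419  0.00232548]
(((41.77085876464844, 70.65206909179688), (19.995941162109375, 44.770660400390625), 76.86554718017578), array([[17.699232, 66.002426],
       [61.29867 , 55.828873],
       [65.84248 , 75.30171 ],
       [22.243046, 85.475266]], dtype=float32))
```

```bash
python3 - <<'E'
from h import *
snap('wrist','w2');snap('side','s2')
a=cv2.imread('pics/s2.png')[160:300,220:400];b=cv2.imread('pics/w2.png')
cv2.imwrite('pics/c2.png',np.hstack([cv2.resize(a,(400,311)),cv2.resize(b,(400,311))]))
E
```

```text
(no output)
```

View pics/c2.png

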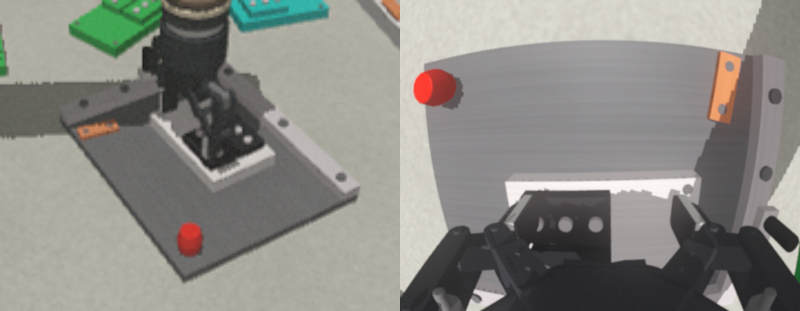

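```bash
python3 - <<'E'
from h import *
d=np.load('s2.npy');im=cv2.imread('pics/s2.png');P=world('side',d);J=tojig(P);z=P[...,2]
d0=np.load('side0.npy');z0=world('side',d0)
ch=(abs(d-d0)>12)&(abs(J[...,0]+14)<45)&(abs(J[...,1]-5)<75)&(z>10)&(z<110)
Q=np.c_[J[ch],z[ch]];print(len(Q))
for zz in range(10,110,8):
    q=Q[(Q[:,2]>=zz)&(Q[:,2]<zz+8)]
    if len(q): print(zz,len(q),q.min(0).round(),q.max(0).round(),q.mean(0).round())
p=env.camera_params('wrist');print(p)
# wrist fisheye
d=np.load('w2.npy');K=p['intrinsics'];q=p['rotation'];R=Rot.from_quat(np.roll(q,-1)).as_matrix()
v,u=np.mgrid[:420,:560];a=(u-K[0,2])/K[0,0];b=(v-K[1,2])/K[1,1];r=np.hypot(a,b)+1e-9
t=np.tan(np.minimum(r,1.5))/r
W=np.stack([a*t*d,-b*t*d,-d],-1)@R.T+p['position']
JW=tojig(W);zw=W[...,2]
for (uu,vv) in [(365,275),(372,280),(475,270),(480,280),(395,300),(440,330),(520,242),(400,252),(365,265),(345,270),(484,262)]:
    uu2=int((uu-400)*1.4) if uu>=400 else None
    
for uu in (105,115,125,130,135,150,160,175,190):
    print(uu,[(vv,JW[int(vv*1.35),int(uu*1.4)].round().astype(int).tolist(),int(zw[int(vv*1.35),int(uu*1.4)])) for vv in (180,190,198,205,215,225,240)])
E
```

```text
346
10 3 [-59. -69.  11.] [-27.  64.  11.] [-41.  20.  11.]
26 2 [-25. -39.  27.] [-9. 30. 29.] [-17.  -5.  28.]
42 8 [-22. -43.  46.] [-6. 50. 49.] [-15.  37.  48.]
50 29 [-25. -50.  50.] [-4. 51. 58.] [-17.   9.  54.]
58 45 [-26. -54.  58.] [-6. 53. 66.] [-17.  -2.  62.]
66 34 [-25. -52.  66.] [-5. 55. 74.] [-16.  -2.  70.]
74 32 [-25. -51.  75.] [-6. 57. 82.] [-18.  11.  78.]
82 29 [-27. -51.  82.] [-7. 72. 89.] [-19.  21.  86.]
90 45 [-28. -70.  92.] [-1. 78. 98.] [-21. -14.  95.]
98 83 [-31. -69.  98.] [ -3.  79. 106.] [-18. -11. 102.]
106 36 [-31. -67. 106.] [ -3.  73. 110.] [-23. -24. 108.]
{'intrinsics': array([[325.1922621 ,   0.        , 286.09965533],
       [  0.        , 325.1922621 , 214.48888181],
       [  0.        ,   0.        ,   1.        ]]), 'position': array([453.10783093, -79.23404511, 175.59663635]), 'rotation': array([ 0.61012688, -0.08304362, -0.10630083,  0.78073624])}
105 [(180, [-19, -75], 10), (190, [-11, -75], 12), (198, [-3, -77], 10), (205, [2, -78], 12), (215, [-21, -50], 68), (225, [-25, -42], 86), (240, [-26, -37], 99)]
115 [(180, [-25, -59], 26)
[... 578 characters left out ...]
3, -37], 53), (225, [-8, -37], 56), (240, [14, -44], 41)]
150 [(180, [-25, -33], 25), (190, [-20, -32], 29), (198, [-19, -30], 41), (205, [-15, -30], 41), (215, [-7, -31], 41), (225, [1, -32], 41), (240, [13, -33], 41)]
160 [(180, [-26, -25], 26), (190, [-20, -25], 29), (198, [-19, -23], 41), (205, [-15, -23], 41), (215, [-7, -24], 41), (225, [-3, -24], 45), (240, [13, -26], 41)]
175 [(180, [-26, -15], 27), (190, [-20, -15], 29), (198, [-20, -14], 42), (205, [-15, -14], 41), (215, [-8, -14], 41), (225, [0, -15], 41), (240, [13, -16], 40)]
190 [(180, [-26, -4], 27), (190, [-20, -4], 29), (198, [-20, -4], 41), (205, [-15, -4], 41), (215, [-8, -4], 41), (225, [-3, -4], 46), (240, [12, -5], 41)]
```

```bash
python3 -m crank '[0,0,0,0,0,1.5,1, 0,0,0,0,0,3,1, 0,0,0,-2.5,-0.62,3,1, 0,0,0,-4.9,-1.2,3,0.5, 0,0,0,-4.9,-1.2,3,0.5, 0,0,0,-4.9,-1.2,3,0.5, 0,0,0,-4.9,-1.2,3,0.5, 0,0,0,-4.9,-1.2,3,0.5, 0,0,0,-4.9,-1.2,3,0.5]'
cat >> h.py <<'E'
def wristworld(d):
    p=env.camera_params('wrist');K=p['intrinsics'];R=Rot.from_quat(np.roll(p['rotation'],-1)).as_matrix()
    v,u=np.mgrid[:420,:560];a=(u-K[0,2])/K[0,0];b=(v-K[1,2])/K[1,1];r=np.hypot(a,b)+1e-9
    t=np.tan(np.minimum(r,1.5))/r
    return np.stack([a*t*d,-b*t*d,-d],-1)@R.T+p['position']
def tips(name='side'):
    s=env.sense();c=tojig(s['tool_pos']);im,d=snap(name,'tip_'+name)
    P=world(name,d) if name!='wrist' else wristworld(d)
    J=tojig(P)-c;z=P[...,2]
    m=(abs(J[...,0])<25)&(abs(J[...,1])<65)&(z>s['tool_pos'][2]-10)&(z<s['tool_pos'][2]+75)&(im.max(-1)<70)&(d>0)
    Q=np.c_[J[m],z[m]-s['tool_pos'][2]];print(name,'tool',c,s['tool_pos'][2],'gap',s['finger_gap'])
    for a in range(-10,70,5):
        q=Q[(Q[:,2]>=a)&(Q[:,2]<a+5)]
        if len(q): print(a,len(q),q.min(0).round(),q.max(0).round())
E
python3 - <<'E'
from h import *
tips('side');tips('wrist')
E
```

```text
clock: 5.15
tool_pos: [469.9, -74.7, 35.3]
eef_rot: [-0.0, -0.122, 0.993, 0.0]
contact_force: [0.0, 0.4, -0.0]
finger_gap: 43.0
finger_force: 0.0
side tool [-64.01971266   5.70911148] 35.29459942831006 gap 43.02520710070022
25 4 [ -2. -26.  26.] [ 7. 24. 29.]
30 7 [-10.  19.  32.] [10. 24. 34.]
35 16 [-10. -35.  35.] [ 8. 24. 40.]
40 17 [ -9. -35.  40.] [ 9. 23. 45.]
45 19 [-11. -36.  45.] [ 9. 24. 50.]
50 16 [ -9. -36.  50.] [ 6. 24. 55.]
55 15 [ -9. -36.  55.] [ 6. 24. 60.]
60 12 [-10. -35.  60.] [ 6. 25. 65.]
65 10 [-10. -33.  66.] [ 3. 25. 70.]
wrist tool [-64.1315705    5.72878969] 35.25901733215239 gap 42.59204866307508
25 14 [ -6. -22.  29.] [ 8. 21. 30.]
30 116 [-11. -22.  30.] [ 9. 22. 35.]
35 200 [-11. -34.  35.] [10. 34. 40.]
40 268 [-11. -35.  40.] [ 9. 35. 45.]
45 261 [-12. -34.  45.] [11. 35. 50.]
50 315 [-12. -34.  50.] [11. 35. 55.]
55 353 [-11. -35.  55.] [12. 35. 60.]
60 272 [-11. -23.  60.] [11. 23. 65.]
65 564 [-12. -32.  65.] [11. 32. 70.]
```

```bash
python3 -m crank '[0,0,0,0,0,-2,0.5, 0,0,0,0,0,-3.5,0.5, 0,0,0,0,0,-3.9,0.5, 0,0,0,0,0,-4.2,0.5, 0,0,0,0,0,-4.2,0.5]'
python3 - <<'E'
from h import *
tips('side')
E
```

```text
clock: 5.75
tool_pos: [469.5, -74.8, -6.5]
eef_rot: [-0.0, -0.122, 0.993, -0.0]
contact_force: [-1.1, 0.1, -0.5]
finger_gap: 43.0
finger_force: 0.0
side tool [-64.40151281   5.66762099] -6.475427311888153 gap 42.98640315640699
10 4 [  5. -42.  14.] [17. 29. 14.]
15 108 [ -5. -50.  15.] [25. 62. 20.]
20 2 [ -2. -28.  21.] [ 8. 19. 22.]
25 3 [ -6. -28.  29.] [ 4. 22. 30.]
30 8 [-10.  20.  31.] [ 9. 23. 34.]
35 14 [-10. -36.  35.] [ 9. 22. 40.]
40 21 [ -9. -36.  40.] [ 9. 23. 45.]
45 15 [ -9. -36.  45.] [ 6. 23. 50.]
50 17 [ -9. -35.  50.] [ 7. 24. 54.]
55 11 [ -9. -37.  55.] [ 6. 23. 59.]
60 13 [ -9. -35.  61.] [ 2. 24. 65.]
65 8 [-11.  20.  65.] [ 5. 30. 70.]
```

```bash
python3 -m crank '[0,0,0,1.07,0.27,-0.2,0.5, 0,0,0,2.13,0.53,-0.2,0.5, 0,0,0,2.43,0.61,-0.2,0.5, 0,0,0,2.72,0.68,-0.2,0.5, 0,0,0,3.01,0.75,-0.2,0.5, 0,0,0,3.3,0.82,-0.2,0.5, 0,0,0,3.6,0.9,-0.2,0.5]'
python3 - <<'E'
from h import *
s=env.sense();print(tojig(s['tool_pos']),s['contact_force'][:2]@JR,s['moment'])
im,d=snap('top','t3')
E
```

```text
clock: 6.5
tool_pos: [502.6, -66.0, -9.0]
eef_rot: [-0.003, -0.122, 0.993, -0.0]
contact_force: [-8.2, -2.1, 6.5]
finger_gap: 42.5
finger_force: 4.4
[-30.16123363   6.17634064] [-8.46064025 -0.01042118] [-0.37477992  1.65116485  0.05005532]
```

```bash
python3 -m crank '[0,0,0,0.3,0.07,0,0.5, 0,0,0,0.6,0.15,0,0.5, 0,0,0,0.9,0.22,0,0.5, 0,0,0,1.2,0.3,0,0.5, 0,0,0,1.5,0.37,0,0.5, 0,0,0,1.8,0.45,0,0.5, 0,0,0,2.0,0.5,0,0.5, 0,0,0,2.2,0.55,0,0.5, 0,0,0,2.2,0.55,0,0.5]'
python3 -m crank '[0,0,0,0.1,0.02,0,0.5, 0,0,0,0.2,0.05,0,0.5, 0,0,0,0.2,0.05,0,0.5]'
python3 -m crank '[0,0,0,0.1,0.02,0,0.5, 0,0,0,0.2,0.05,0,0.5, 0,0,0,0.2,0.05,0,0.5]'
python3 - <<'E'
from h import *
s=env.sense();print(tojig(s['tool_pos']),s['contact_force'][:2]@JR,s['moment'])
E
```

```text
clock: 7.45
tool_pos: [525.3, -60.6, -9.0]
eef_rot: [-0.002, -0.122, 0.993, -0.0]
contact_force: [-7.9, -1.9, 4.9]
finger_gap: 42.4
finger_force: 3.5
clock: 7.75
tool_pos: [527.1, -60.1, -8.9]
eef_rot: [-0.002, -0.122, 0.993, -0.0]
contact_force: [-7.5, -2.0, 5.2]
finger_gap: 42.7
finger_force: 3.9
clock: 8.05
tool_pos: [528.3, -59.8, -9.0]
eef_rot: [-0.003, -0.122, 0.993, -0.0]
contact_force: [-9.4, -2.5, 6.7]
finger_gap: 42.7
finger_force: 5.2
[-3.79179389  5.99837472] [-9.73740382 -0.17065429] [-0.54129699  1.94834002 -0.10788052]
```

```bash
python3 -m crank '[0,0,0,0.15,0.04,0,0.5, 0,0,0,0.15,0.04,0,0.5]'
python3 -m crank '[0,0,0,0.15,0.04,0,0.5, 0,0,0,0.15,0.04,0,0.5]'
python3 -m crank '[0,0,0,0.15,0.04,0,0.5, 0,0,0,0.15,0.04,0,0.5]'
python3 - <<'E'
from h import *
s=env.sense();print(tojig(s['tool_pos']),s['contact_force'][:2]@JR,s['moment'])
E
```

```text
clock: 8.25
tool_pos: [528.2, -59.8, -9.1]
eef_rot: [-0.004, -0.121, 0.993, -0.001]
contact_force: [-15.1, -4.2, 11.2]
finger_gap: 42.6
finger_force: 7.8
clock: 8.45
tool_pos: [528.2, -59.8, -9.1]
eef_rot: [-0.006, -0.121, 0.993, -0.001]
contact_force: [-19.6, -5.1, 15.2]
finger_gap: 43.0
finger_force: 10.3
clock: 8.65
tool_pos: [528.2, -59.8, -9.2]
eef_rot: [-0.007, -0.121, 0.993, -0.001]
contact_force: [-24.3, -7.4, 17.9]
finger_gap: 42.6
finger_force: 12.9
[-3.85775954  6.0122559 ] [-25.38883399  -1.26626613] [-1.30863374  4.90008688 -0.04417333]
```

```bash
python3 -m crank '[0,0,0,-0.8,-0.2,0,0.5, 0,0,0,-1.6,-0.4,1,0.5, 0,0,0,-1.6,-0.4,5,0.5, 0,0,-0.14,-1.6,-0.4,7,0.5, 0,0,-0.28,-1.6,-0.4,7,0.5, 0,0,-0.42,0,-1.6,7,0.5, 0,0,-0.56,2,-3.2,7,0.5, 0,0,-0.7,4,-5,7,0.5, 0,0,-0.84,6,-6.5,7,0.5, 0,0,-0.98,7.4,-8,7,0.5, 0,0,-1.12,7.4,-8,7,0.5, 0,0,-1.26,7.4,-8,7,0.5]'
python3 -m crank '[0,0,-0.14,0,0,0,0.5, 0,0,-0.28,0,0,0,0.5, 0,0,-0.31,0,0,0,0.5, 0,0,-0.31,0,0,0,0.5]'
python3 - <<'E'
from h import *
s=env.sense();print(s['tool_pos'],tojig(s['tool_pos']),s['contact_force'])
R=Rot.from_quat(np.roll(s['eef_rot'],-1)).as_matrix();print(R.round(3),'tool y vs jig x',np.arctan2(R[1,1],R[0,1])-JA, 'tgt',toworld([51,-90])-s['tool_pos'][:2])
im,d=snap('top','t4');print(plate('top',d,im))
E
```

```text
clock: 9.85
tool_pos: [610.7, -138.6, 61.9]
eef_rot: [0.0, 0.489, 0.872, 0.0]
contact_force: [-0.0, -0.7, -0.0]
finger_gap: 43.0
finger_force: 0.0
clock: 10.25
tool_pos: [610.2, -138.1, 62.0]
eef_rot: [0.0, 0.615, 0.789, 0.0]
contact_force: [-0.1, 0.1, -0.4]
finger_gap: 43.1
finger_force: 0.0
[ 610.22832712 -138.05476011   61.97714529] [ 56.76873845 -89.78208626] [-0.09836442  0.11590433 -0.44894334]
[[-0.245  0.97   0.001]
 [ 0.97   0.245 -0.   ]
 [-0.     0.001 -1.   ]] tool y vs jig x 0.0025812575540548888 tgt [-5.54410286 -1.60896026]
(((49.659976959228516, 18.486522674560547), (115.02963256835938, 88.30320739746094), 89.91645812988281), array([[  5.4245577, -38.963856 ],
       [ 93.72768  , -39.09261  ],
       [ 93.89539  ,  75.936905 ],
       [  5.5922775,  76.06566  ]], dtype=float32))
```

```bash
python3 -m crank '[0,0,0,-0.55,-0.16,-3,0.5, 0,0,0,-0.55,-0.16,-5.5,0.5, 0,0,0,-0.55,-0.16,-6.6,0.5, 0,0,0,-0.55,-0.16,-7.0,0.5, 0,0,0,-0.55,-0.16,-7.0,0.5, 0,0,0,-0.65,0.24,-7,0.5, 0,0,0,-0.75,0.64,-7,0.5, 0,0,0,-0.85,1.04,-7,0.5, 0,0,0,-0.95,1.44,-7,0.5, 0,0,0,-1.05,1.84,-7,0.5, 0,0,0,-1.15,2.24,-7,0.5, 0,0,0,-1.25,2.64,-7,0.5]'
python3 -m crank '[0,0,0,-0.1,0.4,0,0.5, 0,0,0,-0.2,0.8,0,0.5, 0,0,0,-0.3,1.2,0,0.5, 0,0,0,-0.4,1.6,0,0.5]'
python3 - <<'E'
from h import *
s=env.sense();print(s['tool_pos'],tojig(s['tool_pos']),s['contact_force'][:2]@JR)
E
```

```text
clock: 11.5
tool_pos: [598.3, -112.8, -7.7]
eef_rot: [0.002, 0.616, 0.788, -0.001]
contact_force: [1.1, -5.5, 1.3]
finger_gap: 42.7
finger_force: 2.8
clock: 11.9
tool_pos: [594.3, -96.8, -7.7]
eef_rot: [0.002, 0.616, 0.788, -0.001]
contact_force: [2.1, -5.7, 0.8]
finger_gap: 42.6
finger_force: 2.8
[594.2828021  -96.76195662  -7.71010311] [ 51.30182959 -45.85637289] [ 0.63532568 -6.04037472]
```

```bash
python3 -m crank '[0,0,0,-0.1,0.39,0,0.5, 0,0,0,-0.2,0.78,0,0.5, 0,0,0,-0.29,1.16,0,0.5, 0,0,0,-0.39,1.55,0,0.5, 0,0,0,-0.44,1.75,0,0.5, 0,0,0,-0.48,1.94,0,0.5, 0,0,0,-0.48,1.94,0,0.5]'
python3 -m crank '[0,0,0,-0.04,0.15,0,0.5, 0,0,0,-0.07,0.3,0,0.5, 0,0,0,-0.07,0.3,0,0.5]'
python3 -m crank '[0,0,0,-0.04,0.15,0,0.5, 0,0,0,-0.07,0.3,0,0.5, 0,0,0,-0.07,0.3,0,0.5]'
python3 - <<'E'
from h import *
s=env.sense();print(s['tool_pos'],tojig(s['tool_pos']),s['contact_force'][:2]@JR)
E
```

```text
clock: 12.6
tool_pos: [589.7, -78.6, -7.7]
eef_rot: [0.003, 0.616, 0.788, -0.001]
contact_force: [0.8, -9.9, 0.5]
finger_gap: 42.9
finger_force: 4.8
clock: 12.9
tool_pos: [589.6, -78.6, -7.6]
eef_rot: [0.005, 0.616, 0.787, -0.003]
contact_force: [2.4, -19.9, -1.0]
finger_gap: 42.7
finger_force: 9.7
clock: 13.2
tool_pos: [589.5, -78.6, -7.3]
eef_rot: [0.007, 0.617, 0.787, -0.005]
contact_force: [4.8, -29.2, -2.2]
finger_gap: 42.5
finger_force: 14.6
[589.50692009 -78.61740261  -7.27779298] [ 51.06392542 -27.09531506] [ -2.45904   -29.4937419]
```

```bash
python3 -m crank '[0,0,0,0.12,-0.5,0,0.5, 0,0,0,0.3,-1.2,0,0.5, 0,0,0,0.4,-1.6,4,0.5, 0,0,0,0.4,-1.6,8,0.5, 0,0,0,0.4,-1.6,12,0.5, 0,0,0,0.4,-1.6,16,0.5, 0,0,0,-3.6,-2.6,18,0.5, 0,0,0,-8,-3.6,18,0.5, 0,0,0,-12,-4.6,18,0.5, 0,0,0,-12,-4.6,18,0.5]'
python3 - <<'E'
from h import *
im,d=snap('wrist','w5');W=wristworld(d);J=tojig(W)
im2,d2=snap('top','t5');print(plate('top',d2,im2))
a=cv2.imread('pics/t5.png')[145:225,240:346]
cv2.imwrite('pics/c5.png',np.hstack([cv2.resize(a,(397,300),interpolation=cv2.INTER_CUBIC),cv2.resize(cv2.imread('pics/w5.png'),(400,300))]))
E
```

```text
clock: 14.2
tool_pos: [462.9, -116.1, 172.0]
eef_rot: [-0.001, 0.616, 0.788, -0.0]
contact_force: [0.3, -0.4, 0.3]
finger_gap: 42.6
finger_force: 0.0
(((49.36774444580078, 54.779197692871094), (138.38597106933594, 89.1268310546875), 89.98719787597656), array([[  4.7888684, -14.4038315],
       [ 93.9157   , -14.423744 ],
       [ 93.94662  , 123.96223  ],
       [  4.819786 , 123.98214  ]], dtype=float32))
```

View pics/c5.png

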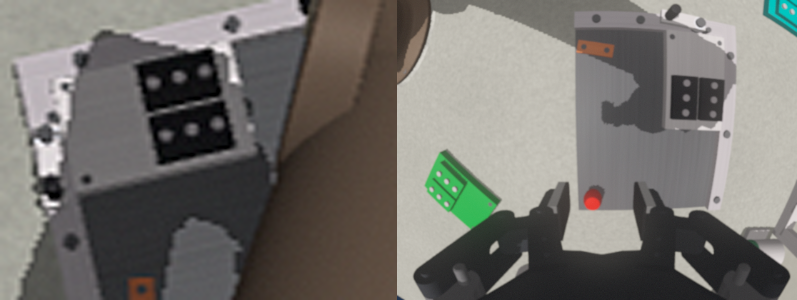

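```bash
python3 - <<'E'
from h import *
im=cv2.imread('pics/w5.png');a=im[5:190,330:490]
cv2.imwrite('pics/c6.png',cv2.convertScaleAbs(cv2.resize(a,(519,600),interpolation=cv2.INTER_CUBIC),alpha=1.4,beta=0))
d=np.load('w5.npy');W=wristworld(d);J=tojig(W);z=W[...,2]
pk=(z>52)&(z<85)&(abs(J[...,0])<110)&(J[...,1]>85)&(J[...,1]<170);print(J[pk].mean(0),J[pk].min(0),J[pk].max(0),z[pk].max(),pk.sum())
E
```

```text
[ 10.04647188 136.4228409 ] [  4.6707522  131.32655018] [ 18.13034398 145.20595033] 78.56254549393498 329
```

View pics/c6.png

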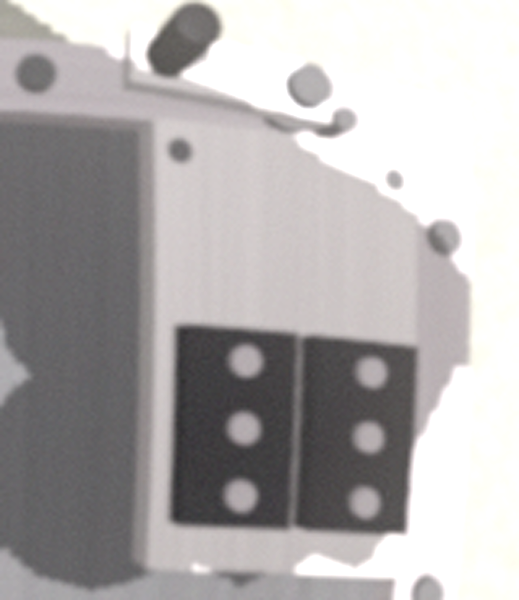

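```bash
python3 -m crank '[0,0,0,0.6,4.7,-4,0.5, 0,0,0,1.2,9.4,-8,0.5, 0,0,0,1.2,9.4,-11,0.5, 0,0,0,1.2,9.4,-14,0.5, 0,0,0,1.2,9.4,-16.5,0.5, 0,0,0,1.2,9.4,-17.6,0.5, 0,0,0,1.2,9.4,-18,0.5, 0,0,0,1.2,9.4,-18,0.5, 0,0,0,1.5,9.47,-18,0.5, 0,0,0,1.8,9.55,-18,0.5, 0,0,0,2,9.6,-18,0.5, 0,0,0,2,9.6,-18,0.5]'
python3 - <<'E'
from h import *
s=env.sense();print(s['tool_pos'],tojig(s['tool_pos']),s['contact_force'][:2]@JR)
E
```

```text
clock: 15.5
tool_pos: [488.0, -20.3, -8.0]
eef_rot: [0.001, 0.615, 0.788, 0.0]
contact_force: [0.1, 0.0, 0.0]
finger_gap: 42.7
finger_force: 0.0
[488.03222933 -20.2905721   -7.99682972] [-33.25766648  54.07734759] [ 0.07491311 -0.00923782]
```

```bash
for i in 1 2 3; do python3 -m crank '[0,0,0,0.1,0.025,0,0.5, 0,0,0,0.2,0.05,0,0.5, 0,0,0,0.2,0.05,0,0.5]' | grep -E 'tool_pos|contact'; done
```

```text
tool_pos: [489.3, -19.8, -8.6]
contact_force: [0.9, -0.1, 0.0]
tool_pos: [491.3, -19.3, -8.6]
contact_force: [0.1, -0.9, -0.2]
tool_pos: [493.4, -18.8, -8.6]
contact_force: [-0.3, -0.8, 0.5]
```

```bash
python3 -m crank '[0,0,0,0.1,0.025,0,0.5, 0,0,0,0.2,0.05,0,0.5, 0,0,0,0.2,0.05,0,0.5]' | grep -E 'tool_pos|contact'
python3 -m crank '[0,0,0,0.1,0.025,0,0.5, 0,0,0,0.2,0.05,0,0.5, 0,0,0,0.2,0.05,0,0.5]' | grep -E 'tool_pos|contact'
python3 -m crank '[0,0,0,0.1,0.025,0,0.5, 0,0,0,0.2,0.05,0,0.5, 0,0,0,0.2,0.05,0,0.5]' | grep -E 'tool_pos|contact'
```

```text
tool_pos: [494.5, -18.4, -8.7]
contact_force: [-4.1, 0.1, 1.9]
tool_pos: [494.7, -18.4, -8.8]
contact_force: [-9.1, -3.4, 8.2]
tool_pos: [495.1, -18.3, -8.9]
contact_force: [-15.2, -4.2, 12.8]
```

```bash
python3 -m crank '[0,0,0,-0.6,-0.15,0,0.5, 0,0,0,-1.3,-0.3,0.5,0.5, 0,0,-0.1,-1.3,-0.3,4,0.5, 0,0,-0.24,-1.3,-0.3,8,0.5, 0,0,-0.38,-1.3,-0.3,12,0.5, 0,0,-0.52,-0.6,3,13,0.5, 0,0,-0.66,0,6,13,0.5, 0,0,-0.785,0.7,8.8,13,0.5, 0,0,-0.785,0.7,8.8,13,0.5, 0,0,-0.785,0.7,8.8,13,0.5]'
python3 - <<'E'
from h import *
s=env.sense();print(s['tool_pos'],tojig(s['tool_pos']),s['joint_positions'])
R=Rot.from_quat(np.roll(s['eef_rot'],-1)).as_matrix();print('tool y-jig x',np.arctan2(R[1,1],R[0,1])-JA)
im,d=snap('wrist','w7');W=wristworld(d);J=tojig(W);z=W[...,2]
pk=(z>74)&(z<82)&(abs(J[...,0])<60)&(J[...,1]>85)&(J[...,1]<170)&(d>0);print(J[pk].mean(0),J[pk].min(0),J[pk].max(0),pk.sum())
E
```

```text
clock: 18.3
tool_pos: [506.3, 71.1, 121.6]
eef_rot: [0.0, 0.869, 0.494, 0.0]
contact_force: [0.4, 0.4, 0.0]
finger_gap: 42.6
finger_force: 0.0
[506.27317507  71.11400809 121.56627144] [  6.58363017 138.34003483] [ 1.39645731e-01  1.12092011e-01 -2.34553141e-01  1.22368501e+00
 -1.47154443e-04  2.24748294e+00]
tool y-jig x -0.7817361142832294
[  8.26869046 139.32521672] [  1.33836124 132.04681238] [ 14.61200562 145.73660806] 291
```

View pics/w7.png

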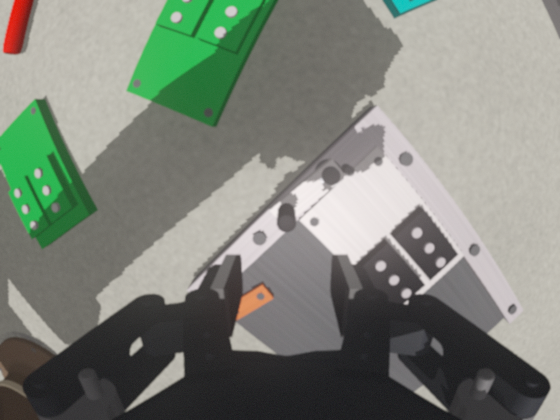

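```bash
python3 -m crank '[0,0,0,0.1,0.1,-4,0.5, 0,0,0,0.1,0.1,-8,0.5, 0,0,0,0.1,0.1,-9.5,0.5, 0,0,0,0.1,0.1,-9.9,0.5, 0,0,0,0.1,0.1,-9.9,0.23, 0,0,0,0.1,0.1,-9.9,0.23, 0,0,0,0.1,0.1,-9.9,0.23, 0,0,0,0.1,0.1,-9.9,0.23]' 20
python3 - <<'E'
from h import *
s=env.sense();print(tojig(s['tool_pos']))
p0=toworld([51-45,138])
for t in (0.2,.4,.6,.8,1.0,1.2,1.4,1.5,1.571): print(t,((toworld([51-45*np.cos(t),138-45*np.sin(t)])-p0)/10).round(2))
E
```

```text
clock: 19.15
tool_pos: [508.0, 71.8, 23.5]
eef_rot: [0.0, 0.87, 0.493, 0.001]
contact_force: [0.5, 0.6, 0.5]
finger_gap: 19.5
finger_force: 0.0
[  8.45274362 138.53489914]
0.2 [ 0.3  -0.85]
0.4 [ 0.77 -1.61]
0.6 [ 1.38 -2.27]
0.8 [ 2.11 -2.8 ]
1.0 [ 2.92 -3.17]
1.2 [ 3.8  -3.37]
1.4 [ 4.7 -3.4]
1.5 [ 5.14 -3.34]
1.571 [ 5.46 -3.28]
```

```bash
python3 -m crank '[0,0,0,0,-0.5,0,0.23, 0,0,0,0.1,-0.95,0,0.23, 0,0,0,0.35,-1.35,0,0.23, 0,0,0,0.6,-1.7,0,0.23, 0,0,0,0.9,-2.1,0,0.23, 0,0,0,1.2,-2.4,0,0.23, 0,0,0,1.6,-2.7,0,0.23, 0,0,0,2.0,-2.95,0,0.23, 0,0,0,2.35,-3.1,0,0.23, 0,0,0,2.7,-3.25,0,0.23]'
python3 -m crank '[0,0,0,0.45,-0.15,0,0.23, 0,0,0,0.9,-0.2,0,0.23, 0,0,0,1.35,-0.22,0,0.23, 0,0,0,1.8,-0.22,0,0.23, 0,0,0,1.8,-0.22,0,0.23]'
python3 - <<'E'
from h import *
s=env.sense();print(tojig(s['tool_pos']),s['contact_force'][:2]@JR)
E
```

```text
clock: 20.15
tool_pos: [534.3, 38.9, 22.2]
eef_rot: [-0.0, 0.87, 0.493, -0.0]
contact_force: [-3.1, 0.0, 0.1]
finger_gap: 19.6
finger_force: 1.2
clock: 20.65
tool_pos: [553.5, 37.2, 22.6]
eef_rot: [0.0, 0.87, 0.493, 0.001]
contact_force: [0.3, 0.5, 0.3]
finger_gap: 19.8
finger_force: 0.0
[44.15939453 93.99709209] [0.36771609 0.37270178]
```

```bash
python3 -m crank '[0,0,0,0.3,0.07,0,0.23, 0,0,0,0.6,0.15,0,0.23, 0,0,0,0.8,0.2,0,0.23]' | grep -E 'tool_pos|contact'
python3 -m crank '[0,0,0,0.2,0.05,0,0.23, 0,0,0,0.4,0.1,0,0.23]' | grep -E 'tool_pos|contact'
python3 - <<'E'
from h import *
s=env.sense();print(tojig(s['tool_pos']),s['contact_force'][:2]@JR)
im,d=snap('top','t8');J=tojig(world('top',d))
im,d=snap('wrist','w8')
a=cv2.imread('pics/t8.png')[130:230,235:368];cv2.imwrite('pics/c8.png',np.hstack([cv2.resize(a,(399,300),interpolation=cv2.INTER_CUBIC),cv2.resize(cv2.imread('pics/w8.png'),(400,300))]))
E
```

```text
tool_pos: [560.3, 39.1, 22.4]
contact_force: [-1.1, 0.5, 0.5]
tool_pos: [564.3, 40.1, 22.4]
contact_force: [-1.9, -0.4, -1.1]
[55.35621796 94.15090383] [-1.91863142  0.09541524]
```

View pics/c8.png

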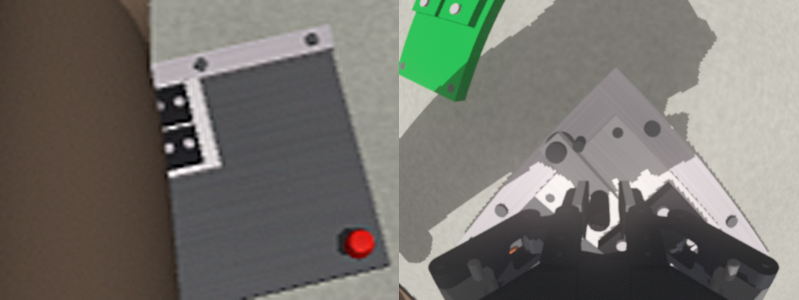

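The wrist view (right half) shows the keeper swung over the plate, with its peg at about (600,210) still between the fingers. I'll push on to the stop.

```bash
python3 -m crank '[0,0,0,0.15,0.04,0,0.23, 0,0,0,0.15,0.04,0,0.23]' | grep -E 'tool_pos|contact'
python3 -m crank '[0,0,0,0.15,0.04,0,0.23, 0,0,0,0.15,0.04,0,0.23]' | grep -E 'tool_pos|contact'
python3 -m crank '[0,0,0,0.15,0.04,0,0.23, 0,0,0,0.15,0.04,0,0.23]' | grep -E 'tool_pos|contact'
```

```text
tool_pos: [565.9, 40.5, 22.4]
contact_force: [-0.9, 0.1, -1.3]
tool_pos: [567.4, 40.8, 22.4]
contact_force: [-0.1, -0.7, -0.4]
tool_pos: [568.6, 41.2, 22.4]
contact_force: [-2.7, -0.0, 1.5]
```

```bash
python3 -m crank '[0,0,0,0.15,0.04,0,0.23, 0,0,0,0.15,0.04,0,0.23]' | grep -E 'tool_pos|contact'
python3 -m crank '[0,0,0,0.15,0.04,0,0.23, 0,0,0,0.15,0.04,0,0.23]' | grep -E 'tool_pos|contact'
python3 -m crank '[0,0,0,0.15,0.04,0,0.23, 0,0,0,0.15,0.04,0,0.23]' | grep -E 'tool_pos|contact'
python3 - <<'E'
from h import *
im,d=snap('wrist','w9');W=wristworld(d);J=tojig(W);z=W[...,2]
s=env.sense();print(tojig(s['tool_pos']))
k=(z>66)&(z<82)&(abs(J[...,0]-51)<25)&(abs(J[...,1]-93)<25)&(d>0)
top=k&(abs(z-77)<2.5)
print(top.sum(),np.median(J[top],0))
E
```

```text
tool_pos: [568.9, 41.7, 22.1]
contact_force: [-5.7, -0.0, 2.0]
tool_pos: [569.2, 42.1, 21.8]
contact_force: [-10.2, 0.6, 3.1]
tool_pos: [569.5, 42.5, 21.6]
contact_force: [-12.3, 0.8, 5.1]
[61.01817203 95.2518314 ]
961 [54.0791754  93.03183008]
```

```bash
python3 -m crank '[0,0,0,-0.4,-0.1,0,0.4, 0,0,0,-0.5,-0.2,0,0.5, 0,0,0,-0.5,-0.2,0,0.5, 0,0,0,-0.5,-0.2,3,0.5, 0,0,0,-0.5,-0.2,7,0.5, 0,0,0,-0.5,-0.2,11,0.5, 0,0,0,-0.5,-0.2,15,0.5, 0,0,0,-5.5,-0.2,18,0.5, 0,0,0,-10.5,-0.2,18,0.5, 0,0,0,-15.5,-0.2,18,0.5, 0,0,0,-20,-0.2,18,0.5, 0,0,0,-24,-0.2,18,0.5]' | head -2
python3 -m crank '[0,0,0,0,5,0,0.5, 0,0,0,-2,10,0,0.5, 0,0,0,-4,15,0,0.5, 0,0,0,-6,20,0,0.5, 0,0,0,-8,25,0,0.5, 0,0,0,-8,30,0,0.5, 0,0,0,-8,30,0,0.5]' | head -2
python3 - <<'E'
from h import *
im,d=snap('top','t10');print(plate('top',d,im))
P=world('top',d);J=tojig(P)
pk=(P[...,2]>55)&(abs(J[...,0]-51)<60)&(J[...,1]>60)&(J[...,1]<170);print('peg',tojig(P[pk]).mean(0),pk.sum())
cv2.imwrite('pics/c10.png',cv2.resize(cv2.imread('pics/t10.png')[130:250,235:375],(700,600),interpolation=cv2.INTER_CUBIC))
E
```

```text
clock: 23.7
tool_pos: [331.5, 40.3, 202.7]
clock: 24.4
tool_pos: [252.5, 344.8, 202.5]
(((49.25297546386719, 54.724891662597656), (138.42953491210938, 89.50086975097656), 89.94659423828125), array([[  4.438044 , -14.448132 ],
       [ 93.93887  , -14.531559 ],
       [ 94.06791  , 123.89792  ],
       [  4.5670776, 123.98134  ]], dtype=float32))
peg [48.94937367 92.31746363] 30
```

View pics/c10.png

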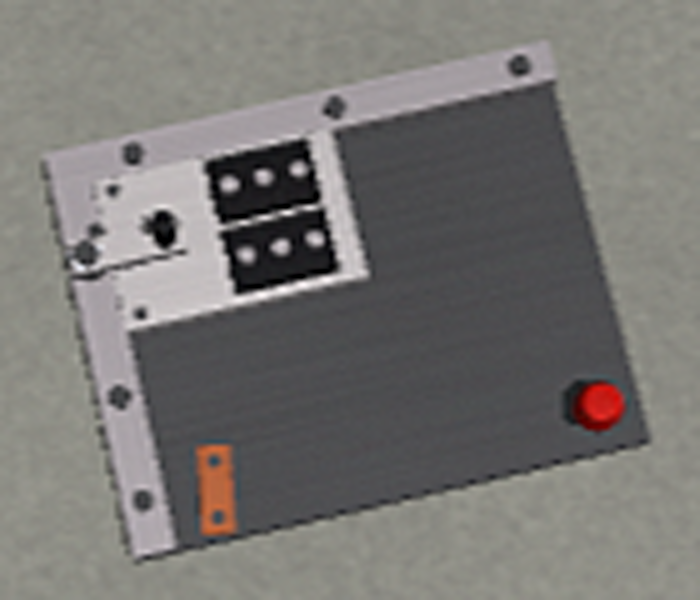

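```bash
python3 -m crank '[0,0,0.13,3,-3.6,0,0, 0,0,0.26,6,-7.1,0,0, 0,0,0.39,9,-10.6,0,0, 0,0,0.52,12,-14.2,0,0, 0,0,0.65,15,-17.7,0,0, 0,0,0.785,18,-21.3,0,0, 0,0,0.785,21,-24.8,0,0, 0,0,0.785,24,-28.4,0,0, 0,0,0.785,26.8,-31.7,0,0, 0,0,0.785,26.8,-31.7,0,0, 0,0,0.785,26.8,-31.7,0,0, 0,0,0.785,26.8,-31.7,0,0]'
python3 - <<'E'
from h import *
s=env.sense();print(tojig(s['tool_pos']),s['tool_pos'])
R=Rot.from_quat(np.roll(s['eef_rot'],-1)).as_matrix();print('tool y-jig x',np.arctan2(R[1,1],R[0,1])-JA, toworld([10,93])-s['tool_pos'][:2])
im,d=snap('wrist','w11');W=wristworld(d);J=tojig(W);z=W[...,2]
top=(abs(z-77)<4)&(abs(J[...,0]-51)<25)&(abs(J[...,1]-93)<25)&(d>0)
print(top.sum(),J[top].mean(0),J[top].min(0),J[top].max(0))
E
```

```text
clock: 25.65
tool_pos: [520.6, 23.1, 202.5]
eef_rot: [-0.0, 0.616, 0.788, -0.0]
contact_force: [-0.1, 0.0, 0.2]
finger_gap: 0.5
finger_force: 0.0
[ 8.8700489  88.31430797] [520.61074568  23.13239569 202.46210746]
tool y-jig x -0.0008326287582064995 [-0.03886722  4.81985359]
155 [52.39372366 92.08574844] [46.49422669 85.30670025] [59.0706375  98.53091231]
```

```bash
python3 -m crank '[0,0,0,0,0.48,-4,0, 0,0,0,0,0.48,-8,0, 0,0,0,0,0.48,-12,0, 0,0,0,0,0.48,-15,0, 0,0,0,0,0.48,-17,0, 0,0,0,0,0.48,-17.4,0, 0,0,0,0,0.48,-17.4,0, 0,0,0,0.5,0.6,-17.4,0, 0,0,0,1,0.73,-17.4,0, 0,0,0,1.2,0.78,-17.4,0, 0,0,0,1.2,0.78,-17.4,0]'| grep -E 'tool_pos|contact'
python3 -m crank '[0,0,0,0.1,0.02,0,0, 0,0,0,0.2,0.05,0,0, 0,0,0,0.3,0.07,0,0, 0,0,0,0.3,0.07,0,0]' | grep -E 'tool_pos|contact'
python3 -m crank '[0,0,0,0.1,0.02,0,0, 0,0,0,0.2,0.05,0,0, 0,0,0,0.3,0.07,0,0, 0,0,0,0.3,0.07,0,0]' | grep -E 'tool_pos|contact'
```

```text
tool_pos: [534.1, 31.3, 29.0]
contact_force: [-0.0, 0.3, 0.2]
tool_pos: [536.2, 31.9, 28.4]
contact_force: [0.2, -0.6, -0.2]
tool_pos: [539.3, 32.6, 28.4]
contact_force: [-0.1, 0.1, -0.5]
```

```bash
python3 -m crank '[0,0,0,0.1,0.02,0,0, 0,0,0,0.2,0.05,0,0, 0,0,0,0.2,0.05,0,0]' | grep -E 'tool_pos|contact'
python3 -m crank '[0,0,0,0.1,0.02,0,0, 0,0,0,0.2,0.05,0,0, 0,0,0,0.2,0.05,0,0]' | grep -E 'tool_pos|contact'
python3 -m crank '[0,0,0,0.1,0.02,0,0, 0,0,0,0.2,0.05,0,0, 0,0,0,0.2,0.05,0,0]' | grep -E 'tool_pos|contact'
python3 -m crank '[0,0,0,0.1,0.02,0,0, 0,0,0,0.2,0.05,0,0, 0,0,0,0.2,0.05,0,0]' | grep -E 'tool_pos|contact'
```

```text
tool_pos: [541.3, 33.1, 28.4]
contact_force: [0.6, 0.4, -0.3]
tool_pos: [541.9, 33.3, 28.2]
contact_force: [-5.0, -1.4, 4.2]
tool_pos: [542.1, 33.3, 28.1]
contact_force: [-11.0, -2.9, 7.5]
tool_pos: [542.3, 33.3, 28.0]
contact_force: [-16.6, -4.7, 11.3]
```

```bash
python3 -m crank '[0,0,0,-0.7,-0.17,0,0, 0,0,0,-2,-0.5,0,0, 0,0,0,-2.5,-0.6,4,0, 0,0,0,-2.5,-0.6,8,0, 0,0,0,-2.5,-0.6,12,0, 0,0,0,-2.5,-0.6,16,0, 0,0,0,-6,3,17,0, 0,0,0,-9,7,17,0, 0,0,0,-12,11,17,0, 0,0,0,-15,15,17,0, 0,0,0,-18,19,17,0, 0,0,0,-21,23,17,0]'
python3 - <<'E'
from h import *
im,d=snap('top','t12');print(plate('top',d,im));print(env.hand_in())
E
```

```text
clock: 30.0
tool_pos: [336.4, 264.8, 198.6]
eef_rot: [0.0, 0.616, 0.788, 0.001]
contact_force: [1.2, 0.9, -0.1]
finger_gap: -0.1
finger_force: 0.0
(((49.58059310913086, 54.86277770996094), (138.40335083007812, 88.97666931152344), 89.74102783203125), array([[  4.7799277, -14.137112 ],
       [ 93.75569  , -14.53928  ],
       [ 94.381256 , 123.86267  ],
       [  5.4054947, 124.26483  ]], dtype=float32))
the job is handed in; nothing more can be done
None
```

I slid the plate into the fence corner until both pushes met hard stops, swung the keeper arm to its stop, and handed the job in at about 30 s. The last top image shows the plate square and within about 1 mm of home, but no verdict came back.

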